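# Space and press a loose tile in a hot-pan stand

## Task

The middle tile of the three-tile hot-pan stand is being re-bedded and its springs hold it up proud of its neighbours. Take the spacer from its slotted block, slide it foot down, upright, into the one joint beside the middle tile that is wide enough, until it stands on the bed with its whole blade between the tiles, and let go of it. Then press the middle tile gently down flush with its neighbours and finish while still holding it pressed down, leaving the spacer in place and the other things on the surface where they are.

Things in the scene. Friction and masses are not known exactly. Their poses are not given: they have to be found in the camera images.
- stand: hot-pan stand, fixed to the worktop: a plywood board 262 x 128 mm with low wood edging (top 21 mm above the worktop), carrying three terracotta tiles in a row along its x axis. Origin: centre of its underside, on the worktop; z up. Its bed (the board's top, on which the spacer must stand) is at z = 15 mm; the end tiles' tops are at z = 35 mm. All tiles are 100 mm along the stand's y, centred on y = 0
- wide_end_tile: end tile, 60 mm along the stand's x, 100 mm along y, 20 mm thick, fixed. Origin: centre of its underside, 85 mm from the stand's origin along the stand's +x or -x (either side, it varies). The joint between it and the middle tile is only 5 mm wide: too narrow for the spacer
- narrow_end_tile: end tile, 42 mm along the stand's x, 100 mm along y, 20 mm thick, fixed. Origin: centre of its underside, 85 mm from the stand's origin on the other side from the wide one. The joint between it and the middle tile is 14 mm wide (50 to 64 mm from the stand's origin along its x axis towards this tile, middle at 57 mm), 100 mm long and open above
- middle_tile: middle tile, 100 x 100 x 20 mm, centred on the stand's origin in x and y, moving only up and down on springs. Origin: centre of its underside
- middle_tile_top (a point): centre of the middle tile's top face: 43 mm above the worktop when up, 35 mm when flush
- press (a joint): how far the middle tile is pressed down, m: 0 up (8 mm proud of the end tiles), 0.008 flush and at its stop. It starts to move at about 3.5 N and takes about 9 N to reach flush; it springs back when let go
- spacer: loose grey plastic spacer, 45 g, standing upright with its foot in the slot of the block. Origin: centre of its foot; z up along it, x across its thickness, y along its 50 mm length. Blade 11 mm thick (x), its lowest 6 mm tapered to 7 mm thick; from 32 to 66 mm above the foot it is a grip 17 mm thick and 50 mm long. The foot starts 12 mm above the worktop. It is the same turned half round
- spacer_block: wooden block 60 x 78 x 26 mm fixed to the worktop, with a slot 13.5 x 53 mm, 14 mm deep, along its y. Origin: centre of its underside
- salt_shaker: salt shaker, 44 mm wide, 90 mm tall, a bystander to be left where it is; origin at the centre of its underside
- jam_jar: jam jar, 66 mm wide, 108 mm tall, a bystander to be left where it is; origin at the centre of its underside
- kitchen_timer: round kitchen timer, 73 mm wide, 62 mm tall, a bystander to be left where it is; origin at the centre of its underside
Mind the look-alikes: they are no part of the job. What is meant by the spacer is not black, and is the larger of those in its own colour.

How it is judged:
By the outcome, as a careful person would: the job done as asked, in the order asked, and still so for the second after the job is handed in, while the arm keeps its last pose, push and grip.
It also fails if it takes over 45 s, if anything falls off the work surface, if the arm or the gripper's body presses on something with over 40 N, if the wrist force passes 120 N, or if a joint passes its speed limit or range.

## Robot

A 6-joint arm with a two-finger parallel gripper is mounted at the origin on a cart in front of the work surface, level with it; the furniture and walls round the work are solid. World frame = base frame: x ahead of the robot, y to its left, z up, the work surface at z = 0. Lengths are in m, angles in degrees, forces in N, time in s.
With the tool pointing down it reaches from about 0.375 to 0.75 m from the base axis. Payload 9 kg.
Tool frame: the origin (TCP) lies midway between the tips of the shut fingers; the grasp point (between the pads) lies 19 mm behind it; z points along the fingers, y is the direction in which the jaws open and shut (so a half turn about z gives the same grasp; the last joint's range is limited). The gripper opens to 85 mm and grips with 20 to 120 N. Pads are 22 mm wide; open, the fingers measure 114 mm over their backs; the gripper's body (76 mm by 85 mm) begins 54 mm behind the grasp point. The pads swing forward as they close: fully open they stand 13 mm farther back than shut.
Start: joints at [-82.489, 5.964, 5.575, 89.605, 0, 77.527], TCP at [0.205, -0.564, 0.231] pointing down, gripper open.
Joint ranges: [-171.21, 171.21], [-48.23, 106.86], [-62.78, 66.21], [-105.2, 120.99], [-86.42, 89.51], [-180, 180]. Speed limits (degrees/s): [127.2, 127.2, 147.25, 180, 180, 180].

## Interface

Orientations are given as a 3x3 rotation matrix whose columns are the frame's x, y, z axes.
In Python, from plant import r gives the robot as it stands.
- The arm moves only by the shell command python3 -m crank 'ROWS'. ROWS is JSON, a list of rows, each a list of 7 numbers: the shift along the tool's x, y, z in cm, then the turn, a rotation vector about the tool's x, y, z in degrees, then the opening in per cent of the stroke, from 0 (shut) to 100 (fully open). A call has 1 to 8 rows; each row shifts and turns the commanded pose from where the row before left it, along the tool's axes as they then stand; what a row does not reach is not made up. A row lasts 1/12 s, in which the tool goes at most 41.7 mm and 7.16 degrees, less where a joint would pass 70% of its speed; a pose out of reach is approached as far as the arm can. A call is refused whole if a number of a shift passes 4.17 or a number of a turn 7.16, either way. A call with a gripper value outside its range is refused whole. The fingers move at their own pace and stop on an object; the grip force is fixed at half the most. Time passes only in rows, so rows that do not move let the fingers close. It gives the time, the measured TCP pose, the force and the opening at its end, in the units of the state.
- r.observe(): the state, without advancing time (a new reading comes with each control period).
- r.grab_frame(name): name is "scene" or "top" or "wrist"; returns a dict with "img" (400x640x3 uint8, red, green, blue), "vfov" (degrees; the focal length in pixels is half the picture's height over the tangent of half this angle, whatever the lens; pixels are square), "cx", "cy" (the principal point, pixels), "k1" (the pictures are not rectified: a ray, as slopes to the right and down, at radius r is drawn at 1 + k1 r^2 times it, then the intrinsics apply), "pose" (4x4, takes a point from camera to world coordinates). Camera axes: x right, y down, z forward; pixel columns grow to the right and rows downward; lengths in m; the calibration is good to about 2 mm. A picture is of the moment at which its call begins. There is no depth.
- r.finish_job(): hands the job in, once; it reports no verdict.
The state is a dict: "time": time; "joint_pos": joint angles; "qd": joint speeds; "joint_efforts": joint torques, N m; "eef_pos": TCP position; "orientation": TCP orientation; "ft_force": force on the tool from outside, world axes, zero at the start; "ft_torque": the same for the moment, N m; "finger_gap": opening from 0.0 (shut) to 1.0 (fully open).
Only numpy, scipy, OpenCV 4.12 (cv2) and the standard library are available. Lean on these libraries where they do the work, as an engineer would, in place of code of your own. Each camera call takes 0.05 s, during which the arm holds its last target.

## Working session

There is one attempt and no reset: what is moved stays moved. The work goes in short steps, Python scripts to look and compute and a shell command to move; the robot and the scene stay as the last step left them, time stands still between calls to the robot, and variables do not carry over. Pictures are saved under pics/ and viewed, and the job is handed in when it is done.

```bash
ls; mkdir -p pics; cat > h.py <<'E'
import numpy as np, cv2
from plant import r
def grab(n,f):
    d=r.grab_frame(n); cv2.imwrite('pics/'+f+'.png',d['img'][:,:,::-1])
    np.savez('pics/'+f+'.npz',**d); return d
def load(f):
    return dict(np.load('pics/'+f+'.npz'))
def K(d):
    f=200/np.tan(np.radians(float(d['vfov']))/2)
    return np.array([[f,0,d['cx']],[0,f,d['cy']],[0,0,1]],float), np.array([float(d['k1']),0,0,0])
def px(d,u,v,z):
    k,D=K(d); p=cv2.undistortPoints(np.array([[[u,v]]],float),k,D)[0,0]
    T=d['pose']; w=T[:3,:3]@np.array([p[0],p[1],1]); o=T[:3,3]
    return o+w*(z-o[2])/w[2]
def proj(d,P):
    k,D=K(d);T=np.linalg.inv(d['pose']); rv=cv2.Rodrigues(T[:3,:3])[0]
    return cv2.projectPoints(np.array(P,float).reshape(-1,1,3),rv,T[:3,3],k,D)[0][:,0]
def crop(f,x0,y0,x1,y1,s,out):
    i=cv2.imread('pics/'+f+'.png')[y0:y1,x0:x1]
    cv2.imwrite('pics/'+out+'.png',cv2.resize(i,None,fx=s,fy=s,interpolation=cv2.INTER_CUBIC))
E
python3 - <<'E'
from h import *
for n in ['scene','top','wrist']:
    d=grab(n,n+'0'); print(n,d['vfov'],d['cx'],d['cy'],d['k1'],d['pose'][:3,3])
s=r.observe(); print(s)
E
```

```text
pics
scene 57.41504082162762 324.80543159259645 199.98609173290183 -0.07814553266596373 [-0.14406465 -0.75862815  0.74823803]
top 56.15457411752387 319.7641851327732 205.4233068202794 -0.055646056426796243 [ 0.40557649 -0.13091086  1.24482343]
wrist 66.25907531075292 318.9609454470871 201.1634204993423 -0.049670408754711855 [ 0.27243268 -0.53851754  0.37339966]
{'time': 0.15, 'joint_pos': array([-8.24894856e+01,  5.99052138e+00,  5.53820089e+00,  8.96040625e+01,
       -3.07687718e-03,  7.75279650e+01]), 'qd': array([-0.03170319, -0.12210136,  0.15304433, -0.04605981,  0.09233666,
       -0.07607969]), 'joint_efforts': array([ 4.10636552e-03, -5.57350123e+01,  5.04010892e+01,  1.24020726e-02,
       -2.63000247e-04, -5.44823791e-06]), 'eef_pos': array([ 0.20501304, -0.56362601,  0.23071209]), 'orientation': array([[ 9.39796752e-01,  3.41733861e-01, -1.81866577e-04],
       [ 3.41733872e-01, -9.39796267e-01,  9.68606048e-04],
       [ 1.60087955e-04, -9.72442788e-04, -9.99999514e-01]]), 'ft_force': array([0.01663434, 0.01000456, 0.41442666]), 'ft_torque': array([-0.0076233 ,  0.02595221,  0.02556479]), 'finger_gap': 0.9981797002823131}
```

View pics/scene0.png

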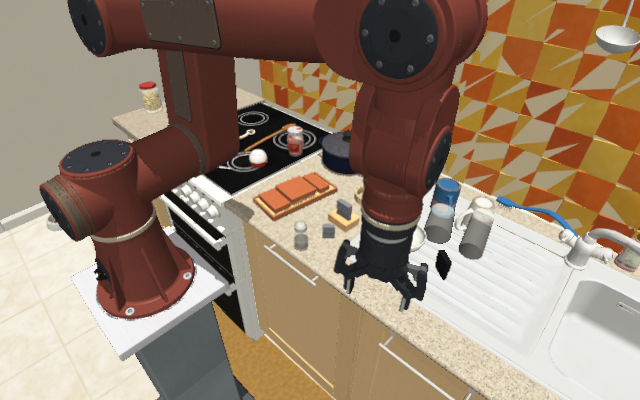

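View pics/top0.png

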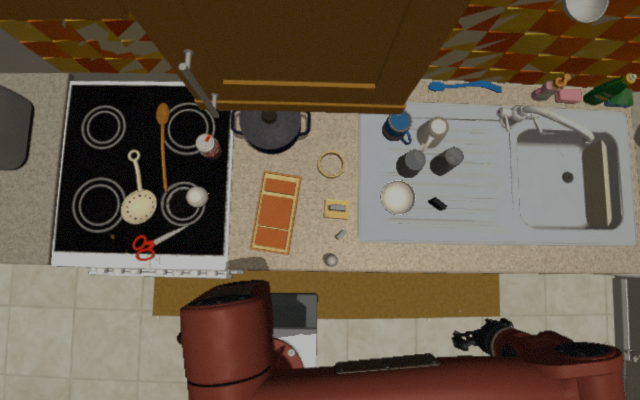

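View pics/wrist0.png

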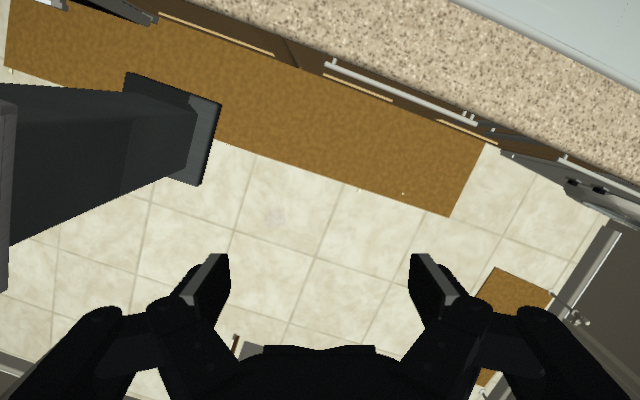

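```bash
python3 - <<'E'
from h import *
crop('top0',240,165,360,275,6,'c1'); crop('scene0',240,160,480,300,3.3,'c2')
d=load('top0'); print(d['pose'])
for u,v,z in [(336,209,.078),(340,234,.03),(437,203,0),(275,212,.035)]: print(px(d,u,v,z))
E
```

```text
[[ 0.01798412 -0.99306279  0.11620179  0.40557649]
 [-0.9994097  -0.02125712 -0.02698877 -0.13091086]
 [ 0.02927166 -0.11564783 -0.99285888  1.24482343]
 [ 0.          0.          0.          1.        ]]
[ 0.5319402 -0.2137479  0.078    ]
[ 0.45591995 -0.23121782  0.03      ]
[ 0.56807867 -0.56288972  0.        ]
[ 0.52265726 -0.01935487  0.035     ]
```

View pics/c1.png

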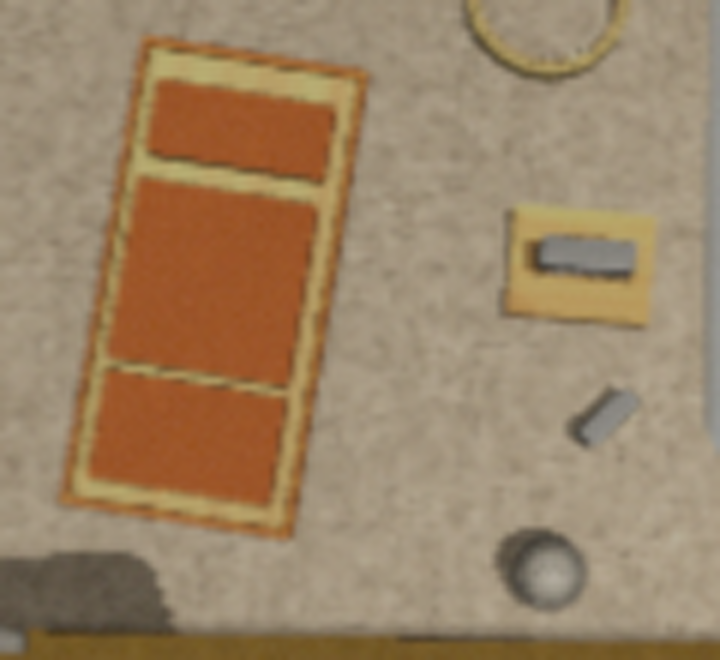

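View pics/c2.png

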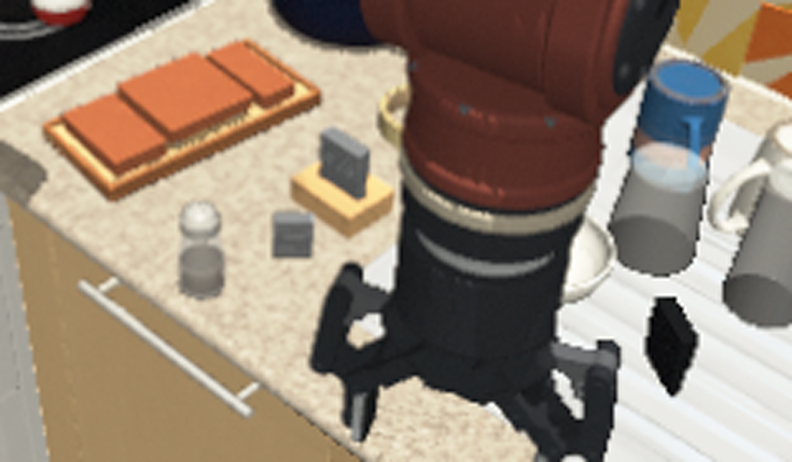

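```bash
cat >> h.py <<'E'
from scipy.spatial.transform import Rotation as R
def yang(s=None):
    s=s or r.observe(); o=s['orientation']; return np.degrees(np.arctan2(o[1,1],o[0,1]))
def plan(target,yawy,n=None,vmax=35,g=100):
    s=r.observe(); o=s['orientation']; p=s['eef_pos']
    Y=np.radians(yawy); y=np.array([np.cos(Y),np.sin(Y),0]); z=np.array([0,0,-1.]); Rt=np.column_stack([np.cross(y,z),y,z])
    dv=R.from_matrix(o.T@Rt).as_rotvec(degrees=True)
    dp=np.array(target)-p
    if n is None: n=int(np.ceil(max(np.linalg.norm(dp)*1000/vmax,np.linalg.norm(dv)/6.5)))
    c=o.copy()
    for i in range(n):
        sh=c.T@dp/n*100
        print('[%s,%g],'%(','.join('%.2f'%x for x in np.r_[sh,dv/n]),g)); c=c@R.from_rotvec(dv/n,degrees=True).as_matrix()
E
python3 - <<'E'
from h import *
plan([.50,-.18,.25],-6)
d=load('top0')
def c(x,y): return x/6+240-.42,y/6+165-.42
for n,z,L in [('narrow',.035,[(157,82),(337,105),(325,182),(150,157)]),('mid',.043,[(137,178),(318,200),(285,388),(108,362)]),('wide',.035,[(103,368),(285,395),(272,503),(90,482)]),('spacer',.078,[(541,236),(635,241),(633,272),(540,265)]),('block',.026,[(512,206),(657,218),(645,326),(508,312)])]:
    P=np.array([px(d,*c(*q),z) for q in L]); print(n,P.mean(0).round(4),[round(float(np.linalg.norm(P[i]-P[i-1])),4) for i in range(4)], [round(float(np.degrees(np.arctan2(*(P[i]-P[j])[[1,0]]))),1) for i,j in [(0,3),(1,2),(0,1),(3,2)]])
E
```

```text
[2.92,-1.86,-0.14,-0.00,-0.00,-4.57,100],
[3.06,-1.62,-0.14,-0.00,-0.00,-4.57,100],
[3.17,-1.37,-0.14,-0.00,-0.00,-4.57,100],
[3.27,-1.11,-0.14,-0.00,-0.00,-4.57,100],
[3.35,-0.85,-0.14,-0.00,-0.00,-4.57,100],
[3.41,-0.58,-0.14,-0.00,-0.00,-4.57,100],
[3.44,-0.30,-0.14,-0.00,-0.00,-4.57,100],
[3.46,-0.03,-0.14,-0.00,-0.00,-4.57,100],
[3.45,0.25,-0.14,-0.00,-0.00,-4.57,100],
[3.42,0.52,-0.14,-0.00,-0.00,-4.57,100],
[3.36,0.79,-0.14,-0.00,-0.00,-4.57,100],
[3.29,1.06,-0.14,-0.00,-0.00,-4.57,100],
[3.20,1.32,-0.14,-0.00,-0.00,-4.57,100],
[3.08,1.57,-0.14,-0.00,-0.00,-4.57,100],
narrow [ 0.6066 -0.0328  0.035 ] [0.0415, 0.0988, 0.0429, 0.0959] [-3.2, -7.3, 83.9, 83.0]
mid [ 0.5235 -0.0198  0.043 ] [0.1001, 0.0981, 0.1026, 0.0954] [-6.8, -8.4, 84.3, 82.8]
wide [ 0.4405 -0.0085  0.035 ] [0.0612, 0.0987, 0.058, 0.0978] [-4.4, -5.3, 82.7, 84.6]
spacer [ 0.5389 -0.2182  0.078 ] [0.0153, 0.0494, 0.0164, 0.0488] [-1.1, -3.1, 88.2, 86.9]
block [ 0.5382 -0.2186  0.026 ] [0.0582, 0.0798, 0.0598, 0.0751] [-1.2, -5.8, 86.5, 85.3]
```

```bash
python3 -m crank '[[2.92,-1.86,-0.14,0,0,-4.57,100],[3.06,-1.62,-0.14,0,0,-4.57,100],[3.17,-1.37,-0.14,0,0,-4.57,100],[3.27,-1.11,-0.14,0,0,-4.57,100],[3.35,-0.85,-0.14,0,0,-4.57,100],[3.41,-0.58,-0.14,0,0,-4.57,100],[3.44,-0.30,-0.14,0,0,-4.57,100],[3.46,-0.03,-0.14,0,0,-4.57,100]]'; python3 -m crank '[[3.45,0.25,-0.14,0,0,-4.57,100],[3.42,0.52,-0.14,0,0,-4.57,100],[3.36,0.79,-0.14,0,0,-4.57,100],[3.29,1.06,-0.14,0,0,-4.57,100],[3.20,1.32,-0.14,0,0,-4.57,100],[3.08,1.57,-0.14,0,0,-4.57,100],[0,0,0,0,0,0,100],[0,0,0,0,0,0,100]]'
python3 - <<'E'
from h import *
d=grab('wrist','wrist1'); grab('top','top1'); grab('scene','scene1'); s=r.observe(); print(s['time'],s['eef_pos'],yang(s),s['joint_pos'])
E
```

```text
time: 0.82
eef_pos: [0.3742, -0.343, 0.2424]
orientation: [[0.548, 0.836, -0.0], [0.836, -0.548, 0.0], [0.0, -0.0, -1.0]]
ft_force: [0.2, -0.3, 0.5]
finger_gap: 0.997
time: 1.48
eef_pos: [0.5007, -0.1786, 0.2506]
orientation: [[0.102, 0.995, -0.0], [0.995, -0.102, 0.0], [0.0, -0.0, -1.0]]
ft_force: [-0.4, -0.3, 0.2]
finger_gap: 1.0
1.6333 [ 0.49963737 -0.18079009  0.25064233] -6.123349572971845 [-3.39996920e+01 -5.70817633e+00 -4.10184442e+00  9.16279942e+01
 -1.71668039e-02  6.21236596e+01]
```

View pics/wrist1.png

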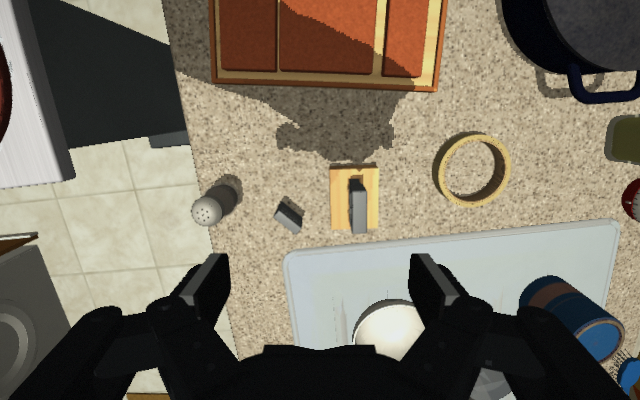

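View pics/scene1.png

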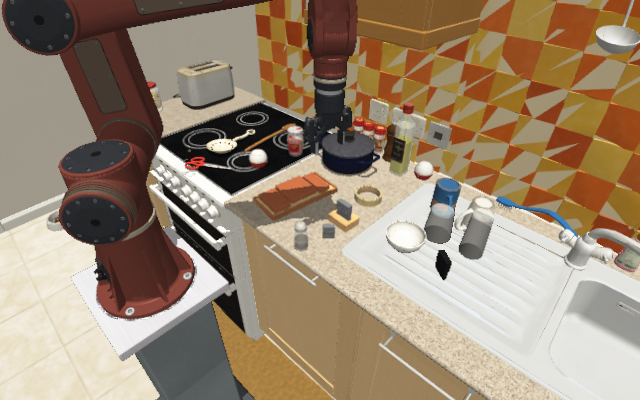

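```bash
python3 - <<'E'
from h import *
crop('wrist1',320,155,390,240,8,'c3'); crop('wrist1',200,0,460,100,3,'c4')
E
```

```text
(no output)
```

View pics/c3.png

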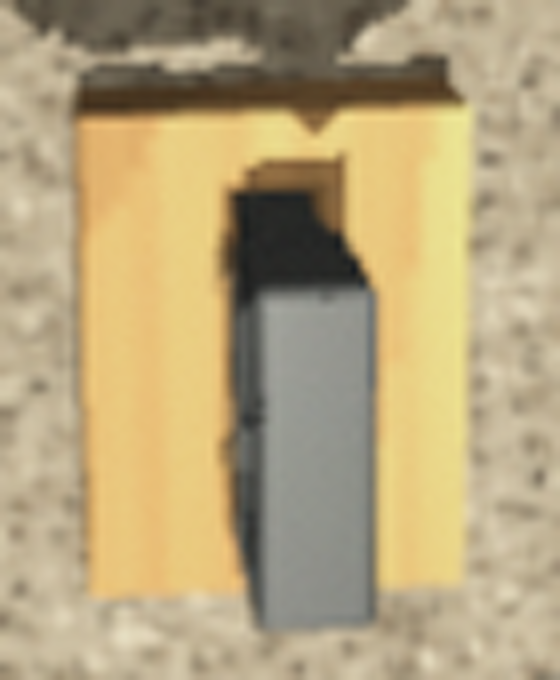

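View pics/c4.png

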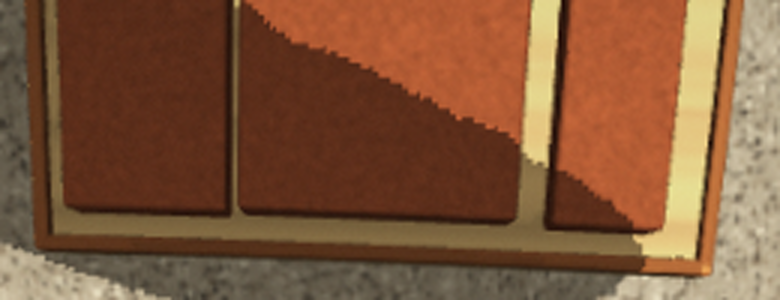

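```bash
python3 - <<'E'
from h import *
d=load('wrist1')
def c(x,y): return x/8+320-.44,y/8+155-.44
for n,z,L in [('spacer',.078,[(262,290),(374,286),(374,628),(262,630)]),('block',.026,[(77,112),(470,102),(463,585),(90,598)])]:
    P=np.array([px(d,*c(*q),z) for q in L]); print(n,P.mean(0).round(4),[round(float(np.linalg.norm(P[i]-P[i-1])),4) for i in range(4)], [round(float(np.degrees(np.arctan2(*(P[i]-P[j])[[1,0]]))),1) for i,j in [(1,0),(2,3),(0,3),(1,2)]])
def c(x,y): return x/3+200-.33,y/3-.33
for n,z,q in [('wideleftedge',.035,(68,205)),('wide right',.035,(228,213)),('midL',.043,(242,210)),('midR',.043,(515,220)),('narL',.035,(550,226)),('narR',.035,(663,230)),('c',.021,(38,248)),('c2',.021,(710,272))]: print(n,px(d,*c(*q),z))
plan([.5385,-.2175,.12],-4,vmax=25)
E
```

```text
spacer [ 0.5401 -0.2164  0.078 ] [0.0488, 0.0149, 0.0491, 0.0156] [-3.7, -4.8, 86.0, 86.8]
block [ 0.54   -0.2166  0.026 ] [0.0791, 0.0597, 0.0786, 0.0601] [-4.2, -3.7, 86.3, 86.5]
wideleftedge [ 0.40656144 -0.05013776  0.035     ]
wide right [ 0.46440125 -0.05932776  0.035     ]
midL [ 0.47045411 -0.0599007   0.043     ]
midR [ 0.56694854 -0.07297493  0.043     ]
narL [ 0.58097907 -0.07549071  0.035     ]
narR [ 0.62248218 -0.08064029  0.035     ]
c [ 0.3883361  -0.06193105  0.021     ]
c2 [ 0.64499052 -0.0966305   0.021     ]
[-0.54,0.71,2.18,-0.00,0.00,-0.35,100],
[-0.54,0.71,2.18,-0.00,0.00,-0.35,100],
[-0.55,0.70,2.18,-0.00,0.00,-0.35,100],
[-0.55,0.70,2.18,-0.00,0.00,-0.35,100],
[-0.56,0.70,2.18,-0.00,0.00,-0.35,100],
[-0.56,0.69,2.18,-0.00,0.00,-0.35,100],
```

```bash
python3 -m crank '[[-0.54,0.80,2.18,0,0,-0.35,60],[-0.54,0.80,2.18,0,0,-0.35,60],[-0.55,0.70,2.18,0,0,-0.35,60],[-0.55,0.70,2.18,0,0,-0.35,60],[-0.56,0.70,2.18,0,0,-0.35,60],[-0.56,0.69,2.18,0,0,-0.35,60],[0,0,0,0,0,0,60],[0,0,0,0,0,0,60]]'
python3 - <<'E'
from h import *
d=grab('wrist','wrist2'); grab('scene','scene2'); s=r.observe(); print(s['time'],s['eef_pos'],yang(s))
plan([.5397,-.217,.047],-4,vmax=18,g=60)
E
```

```text
time: 2.3
eef_pos: [0.5394, -0.2175, 0.1192]
orientation: [[0.071, 0.997, -0.002], [0.997, -0.071, 0.001], [0.001, -0.003, -1.0]]
ft_force: [0.5, 0.2, 1.1]
finger_gap: 0.599
2.4 [ 0.54077094 -0.21767064  0.1216865 ] -4.011505371024548
[0.01,-0.02,1.49,0.01,0.01,-0.00,60],
[0.01,-0.02,1.49,0.01,0.01,-0.00,60],
[0.01,-0.02,1.49,0.01,0.01,-0.00,60],
[0.01,-0.02,1.49,0.01,0.01,-0.00,60],
[0.01,-0.02,1.49,0.01,0.01,-0.00,60],
```

View pics/wrist2.png

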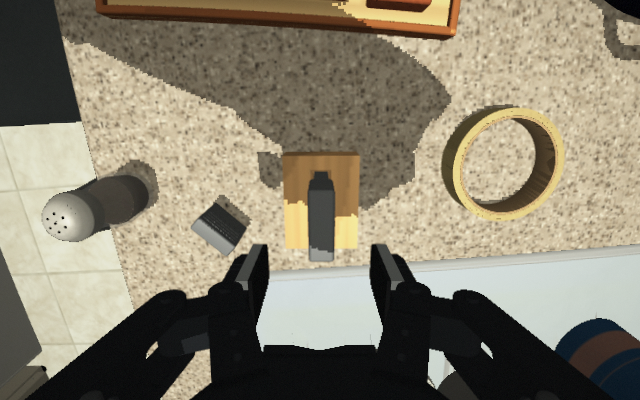

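```bash
python3 -m crank '[[0,0,1.49,0,0,0,60],[0,0,1.49,0,0,0,60],[0,0,1.49,0,0,0,60],[0,0,1.49,0,0,0,60],[0,0,1.30,0,0,0,60],[0,0,0,0,0,0,60],[0,0,0,0,0,0,60]]'
python3 - <<'E'
from h import *
d=grab('wrist','wrist3'); s=r.observe(); print(s['time'],s['eef_pos'],yang(s))
E
python3 -m crank '[[0,0,0,0,0,0,30],[0,0,0,0,0,0,0],[0,0,0,0,0,0,0],[0,0,0,0,0,0,0],[0,0,0,0,0,0,0],[0,0,0,0,0,0,0]]'
```

```text
time: 2.98
eef_pos: [0.5408, -0.217, 0.0482]
orientation: [[0.069, 0.998, 0.0], [0.998, -0.069, -0.0], [-0.0, 0.0, -1.0]]
ft_force: [-0.1, -0.4, 1.0]
finger_gap: 0.603
3.0333 [ 0.54130255 -0.21731679  0.04880806] -3.9414246166495426
time: 3.53
eef_pos: [0.5414, -0.2174, 0.0486]
orientation: [[0.069, 0.998, 0.001], [0.998, -0.069, -0.001], [-0.001, 0.001, -1.0]]
ft_force: [0.4, 0.4, 5.5]
finger_gap: 0.194
```

View pics/wrist3.png

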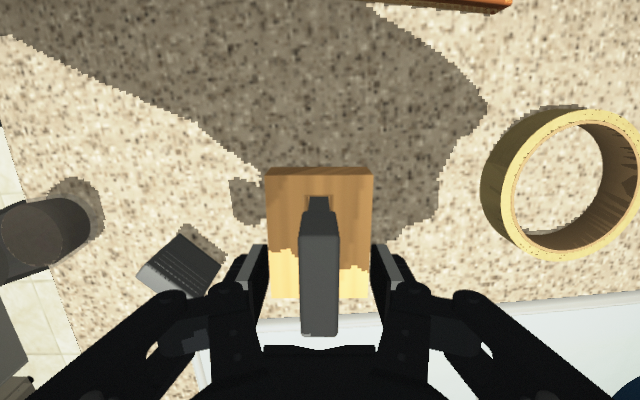

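```bash
python3 -m crank '[[0,0,-0.5,0,0,0,0],[0,0,-1,0,0,0,0],[0,0,-1.5,0,0,0,0],[0,0,-2,0,0,0,0],[0,0,-2,0,0,0,0],[0,0,-2,0,0,0,0],[0,0,0,0,0,0,0],[0,0,0,0,0,0,0]]'
python3 - <<'E'
from h import *
grab('wrist','wrist4');s=r.observe(); print(s['time'],s['eef_pos'],yang(s),s['ft_force'],s['finger_gap'])
plan([.581,-.026,.138],-7.6,vmax=25,g=0)
E
```

```text
time: 4.2
eef_pos: [0.5416, -0.2175, 0.1393]
orientation: [[0.069, 0.998, 0.002], [0.998, -0.069, -0.002], [-0.001, 0.002, -1.0]]
ft_force: [-1.2, 0.7, -0.2]
finger_gap: 0.186
4.25 [ 0.54099641 -0.21712023  0.13789293] -3.9355909649946206 [-0.45539776  0.60496689 -0.98907689] 0.18736390012957696
[2.42,0.33,-0.00,0.00,0.00,0.46,0],
[2.42,0.32,-0.00,0.00,0.00,0.46,0],
[2.42,0.30,-0.00,0.00,0.00,0.46,0],
[2.43,0.28,-0.00,0.00,0.00,0.46,0],
[2.43,0.26,-0.00,0.00,0.00,0.46,0],
[2.43,0.24,-0.00,0.00,0.00,0.46,0],
[2.43,0.22,-0.00,0.00,0.00,0.46,0],
[2.43,0.20,-0.00,0.00,0.00,0.46,0],
```

View pics/wrist4.png

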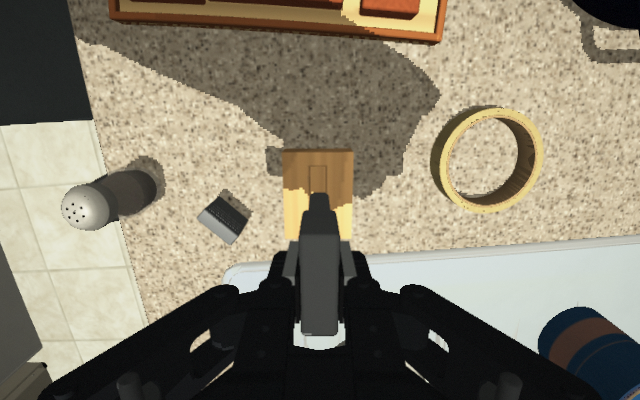

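```bash
python3 -m crank '[[2.42,0.33,0,0,0,0.46,0],[2.42,0.32,0,0,0,0.46,0],[2.42,0.30,0,0,0,0.46,0],[2.43,0.28,0,0,0,0.46,0],[2.43,0.26,0,0,0,0.46,0],[2.43,0.24,0,0,0,0.46,0],[2.43,0.22,0,0,0,0.46,0],[2.43,0.20,0,0,0,0.46,0]]'; python3 -m crank '[[0,0,0,0,0,0,0],[0,0,0,0,0,0,0],[0,0,0,0,0,0,0]]'
python3 - <<'E'
from h import *
grab('wrist','wrist5');grab('scene','scene5');grab('top','top5');s=r.observe(); print(s['time'],s['eef_pos'],yang(s),s['ft_force'],s['finger_gap'])
crop('wrist5',120,0,520,400,1.5,'c5')
E
```

```text
time: 4.92
eef_pos: [0.5803, -0.0244, 0.1361]
orientation: [[0.133, 0.991, -0.002], [0.991, -0.133, 0.0], [0.0, -0.002, -1.0]]
ft_force: [0.6, -0.2, -0.9]
finger_gap: 0.185
time: 5.17
eef_pos: [0.5804, -0.026, 0.1366]
orientation: [[0.132, 0.991, -0.002], [0.991, -0.132, -0.0], [-0.0, -0.001, -1.0]]
ft_force: [-0.0, 0.2, -0.5]
finger_gap: 0.191
5.3167 [ 0.58074802 -0.02675403  0.13711168] -7.6800201668293395 [-0.08704491  0.29173311  0.20502733] 0.18697118485140338
```

View pics/c5.png

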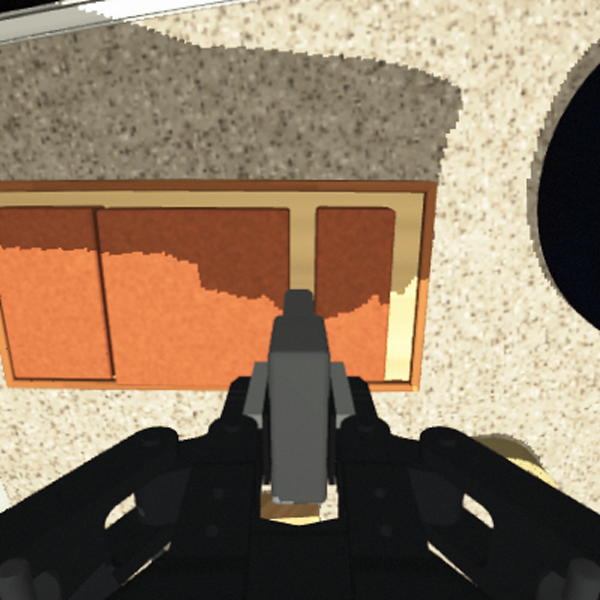

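View pics/scene5.png

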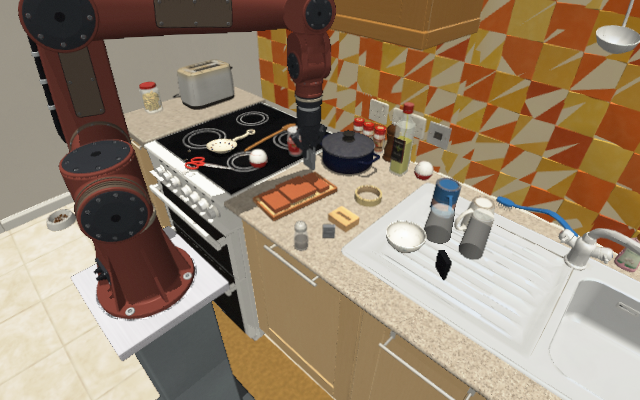

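```bash
python3 - <<'E'
from h import *
crop('wrist5',280,125,410,225,6,'c6')
crop('wrist5',285,185,355,275,6,'c7')
E
```

```text
(no output)
```

View pics/c6.png

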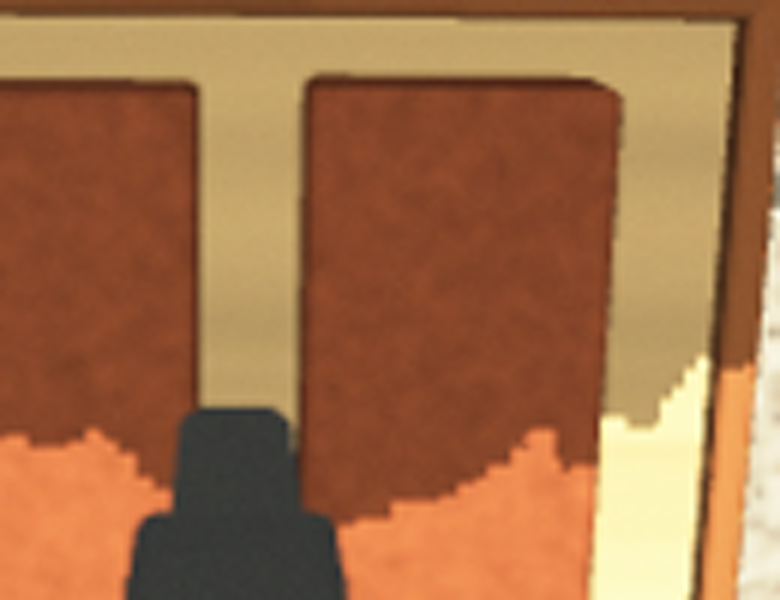

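View pics/c7.png

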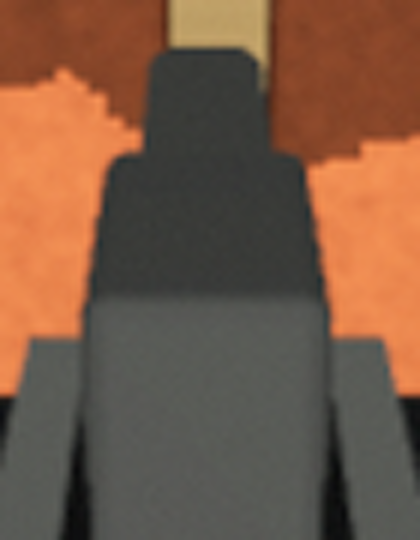

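```bash
python3 - <<'E'
from h import *
d=load('wrist5')
def c(x,y): return x/6+280-.42,y/6+125-.42
pts=[('midR a',.043,(195,90)),('midR b',.043,(194,400)),('narL a',.035,(309,90)),('narL b',.035,(303,450)),('narR a',.035,(619,100)),('narR b',.035,(598,450)),('foot',.1005,(236.5,410)),('gripbot',.1325,(238,516))]
Y=np.radians(-7.6); ex=np.array([np.cos(Y),np.sin(Y)]);ey=np.array([-np.sin(Y),np.cos(Y)])
o=np.array([.5245,-.0185])
for n,z,q in pts:
    P=px(d,*c(*q),z)[:2]; print(n,P.round(4),'local',(ex@(P-o)).round(4),(ey@(P-o)).round(4))
s=r.observe()
P=s['eef_pos'][:2];print('tcp local',ex@(P-o),ey@(P-o),yang(s))
# other edge: mid tile left / wide
print(d['pose'][:3,3], s['eef_pos'], s['orientation'].T@(d['pose'][:3,3]-s['eef_pos']))
E
```

```text
midR a [0.581  0.0258] local 0.0502 0.0514
midR b [ 0.5753 -0.0144] local 0.0498 0.0107
narL a [0.5955 0.0231] local 0.0649 0.0507
narL b [ 0.5888 -0.0256] local 0.0647 0.0015
narR a [0.6358 0.0166] local 0.1057 0.0495
narR b [ 0.6294 -0.0309] local 0.1056 0.0016
foot [ 0.5828 -0.0012] local 0.0555 0.0248
gripbot [ 0.5829 -0.0018] local 0.0557 0.0242
tcp local 0.05684555698049161 -0.0007423615301171626 -7.6800201668293395
[0.58925009 0.04647972 0.2793157 ] [ 0.58074802 -0.02675403  0.13711168] [ 0.07368916 -0.00143563 -0.14221567]
```

```bash
python3 -m crank '[[0,0.05,1,0,0,0,0],[0,0.05,1.2,0,0,0,0],[0,0.05,1.2,0,0,0,0],[0,0,1.0,0,0,0,0],[0,0,0.4,0,0,0,0],[0,0,0,0,0,0,0],[0,0,0,0,0,0,0],[0,0,0,0,0,0,0]]'
python3 - <<'E'
from h import *
for i in range(1): grab('wrist','wrist6')
s=r.observe(); print(s['time'],s['eef_pos'],yang(s),s['ft_force'],s['finger_gap'])
crop('wrist6',230,120,420,280,4,'c8')
E
```

```text
time: 5.98
eef_pos: [0.5829, -0.0261, 0.09]
orientation: [[0.132, 0.991, 0.001], [0.991, -0.132, -0.0], [-0.0, 0.001, -1.0]]
ft_force: [0.3, -0.4, -0.5]
finger_gap: 0.191
6.0333 [ 0.58299768 -0.0261684   0.09023351] -7.613286958410453 [ 0.23524029 -0.23776521  0.25795165] 0.190740202590833
```

View pics/c8.png

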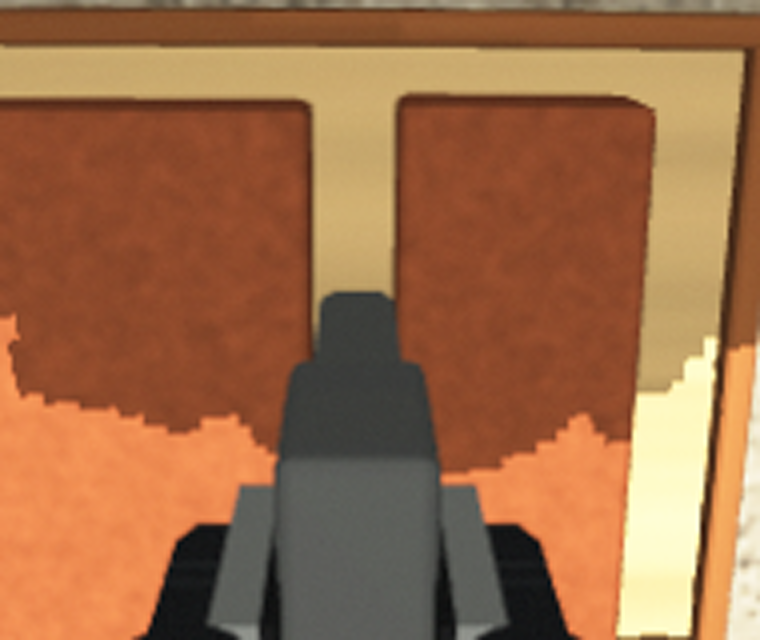

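```bash
python3 - <<'E'
from h import *
d=load('wrist6')
def c(x,y): return x/4+230-.375,y/4+120-.375
pts=[('midR a',.043,(309,105)),('midR b',.043,(309,300)),('narL a',.035,(400,105)),('narL b',.035,(398,290)),('narR a',.035,(654,110)),('narR b',.035,(636,380)),('foot',.0535,(358,294)),('blade',.08,(358.5,360)),('gripbot',.0855,(359,365))]
Y=np.radians(-7.6); ex=np.array([np.cos(Y),np.sin(Y)]);ey=np.array([-np.sin(Y),np.cos(Y)])
o=np.array([.5245,-.0185])
for n,z,q in pts:
    P=px(d,*c(*q),z)[:2]; print(n,'local',(ex@(P-o)).round(4),(ey@(P-o)).round(4))
s=r.observe()
P=s['eef_pos'][:2];print('tcp local',ex@(P-o),ey@(P-o),yang(s))
E
```

```text
midR a local 0.0505 0.052
midR b local 0.0502 0.021
narL a local 0.0648 0.0511
narL b local 0.0648 0.0205
narR a local 0.1056 0.0505
narR b local 0.1057 0.0046
foot local 0.0581 0.0248
blade local 0.0581 0.023
gripbot local 0.0581 0.0241
tcp local 0.05899800280221738 0.0001356579252234575 -7.613286958410453
```

```bash
python3 -m crank '[[0,-0.05,0.4,0,0,0,0],[0,0,0.5,0,0,0,0],[0,0,0.5,0,0,0,0],[0,0,0.4,0,0,0,0],[0,0,0,0,0,0,0],[0,0,0,0,0,0,0]]'
python3 - <<'E'
from h import *
grab('wrist','wrist7')
s=r.observe(); print(s['time'],s['eef_pos'],yang(s),s['ft_force'],s['ft_torque'],s['finger_gap'])
crop('wrist7',230,120,420,280,4,'c9')
E
```

```text
time: 6.53
eef_pos: [0.5817, -0.0259, 0.071]
orientation: [[0.133, 0.991, -0.001], [0.991, -0.133, 0.0], [-0.0, -0.001, -1.0]]
ft_force: [0.5, 0.4, -0.1]
finger_gap: 0.192
6.5833 [ 0.58191936 -0.02595786  0.07136436] -7.6150049111815274 [ 0.7031528  -0.2709539  -0.79987772] [-0.0364184  -0.01094952  0.02691217] 0.18768301167673168
```

View pics/c9.png

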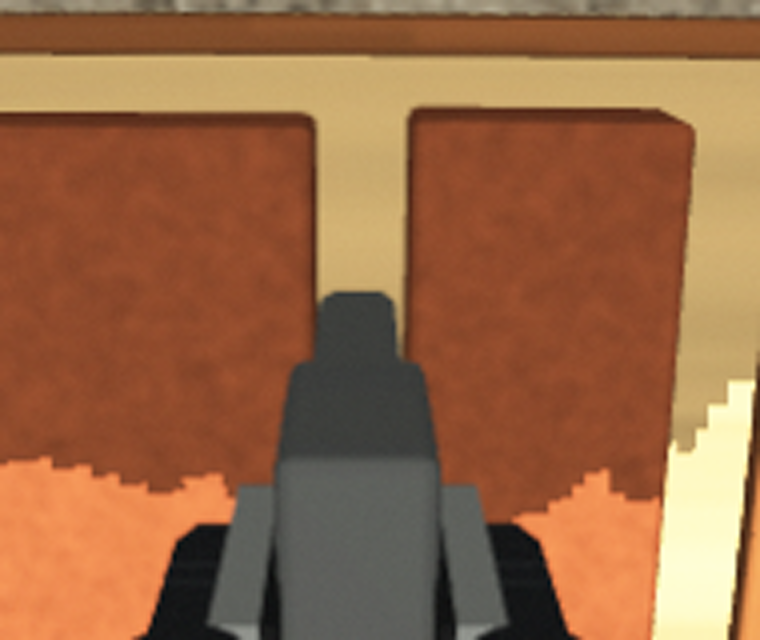

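```bash
python3 -m crank '[[0,0.03,0.4,0,0,0,0],[0,0,0.4,0,0,0,0],[0,0,0.4,0,0,0,0],[0,0,0.3,0,0,0,0],[0,0,0.2,0,0,0,0],[0,0,0.1,0,0,0,0],[0,0,0,0,0,0,0],[0,0,0,0,0,0,0]]'
python3 - <<'E'
from h import *
grab('wrist','wrist8')
s=r.observe(); print(s['time'],s['eef_pos'],yang(s),s['ft_force'],s['ft_torque'],s['finger_gap'])
crop('wrist8',230,120,420,280,4,'c10')
E
```

```text
time: 7.25
eef_pos: [0.5823, -0.0261, 0.0535]
orientation: [[0.133, 0.991, 0.0], [0.991, -0.133, -0.0], [-0.0, 0.0, -1.0]]
ft_force: [-0.1, 0.5, -1.0]
finger_gap: 0.189
7.3 [ 0.58243904 -0.02608936  0.05367623] -7.615434177177494 [0.49616479 0.28600559 0.07940561] [-0.03003044  0.02208035  0.00620423] 0.18680442581177123
```

View pics/c10.png

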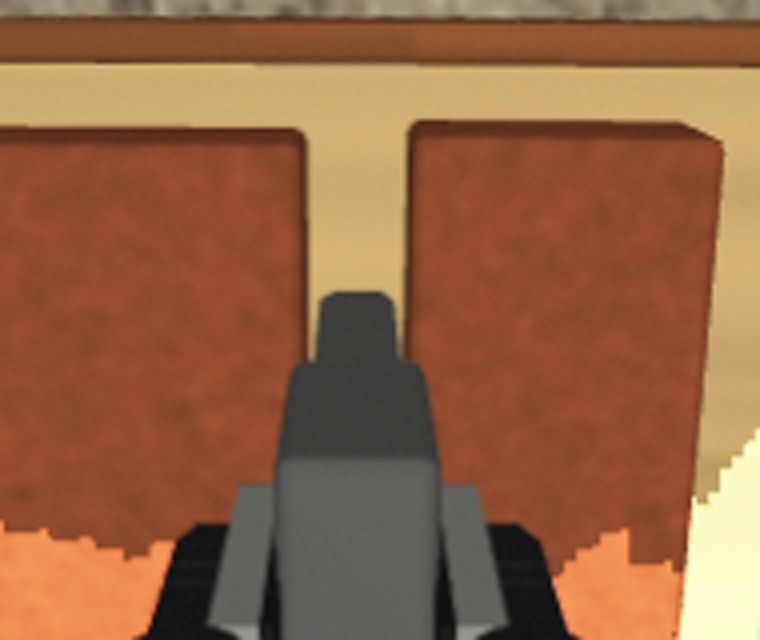

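```bash
python3 -m crank '[[0,0,0.1,0,0,0,0],[0,0,0,0,0,0,0],[0,0,0.07,0,0,0,0],[0,0,0,0,0,0,0],[0,0,0,0,0,0,0]]'; python3 -m crank '[[0,0,0.07,0,0,0,0],[0,0,0,0,0,0,0],[0,0,0,0,0,0,0]]'
```

```text
time: 7.72
eef_pos: [0.5823, -0.026, 0.0518]
orientation: [[0.133, 0.991, -0.0], [0.991, -0.133, -0.0], [-0.0, -0.0, -1.0]]
ft_force: [0.9, 0.1, 0.1]
finger_gap: 0.19
time: 7.97
eef_pos: [0.5825, -0.0261, 0.0516]
orientation: [[0.132, 0.991, 0.0], [0.991, -0.132, -0.0], [-0.0, 0.0, -1.0]]
ft_force: [-2.2, 0.7, 5.1]
finger_gap: 0.191
```

```bash
python3 -m crank '[[0,0,0,0,0,0,45],[0,0,0,0,0,0,45],[0,0,0,0,0,0,45],[0,0,0,0,0,0,45],[0,0,0,0,0,0,45]]'
python3 - <<'E'
from h import *
grab('wrist','wrist9')
s=r.observe(); print(s['time'],s['eef_pos'],yang(s),s['ft_force'],s['finger_gap'])
E
```

```text
time: 8.38
eef_pos: [0.5823, -0.0261, 0.051]
orientation: [[0.133, 0.991, -0.0], [0.991, -0.133, -0.0], [-0.0, -0.0, -1.0]]
ft_force: [0.7, -0.0, -0.0]
finger_gap: 0.449
8.4333 [ 0.58228872 -0.02603261  0.05096735] -7.615332715262321 [0.00852561 0.11739106 1.10376935] 0.4515209755352205
```

View pics/wrist9.png

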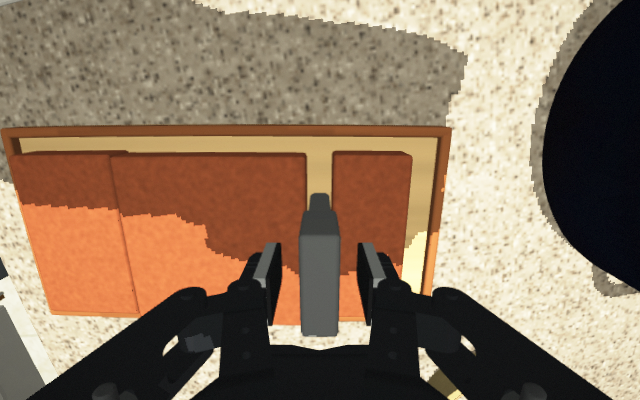

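```bash
python3 -m crank '[[0,0,-0.7,0,0,0,45],[0,0,-1.5,0,0,0,45],[0,0,-2,0,0,0,45],[0,0,-2.5,0,0,0,45],[0,0,-2.3,0,0,0,45],[0,0,0,0,0,0,45],[0,0,0,0,0,0,20]]'
python3 - <<'E'
from h import *
grab('wrist','wrist10');grab('scene','scene10');s=r.observe(); print(s['time'],s['eef_pos'],yang(s),s['ft_force'],s['finger_gap'])
crop('wrist10',200,100,450,330,3,'c11');crop('scene10',220,130,400,260,4,'c12')
plan([.5109,-.0166,.14],-7.6,vmax=20,g=0)
E
```

```text
time: 9.02
eef_pos: [0.5835, -0.0263, 0.1433]
orientation: [[0.133, 0.991, 0.003], [0.991, -0.133, -0.001], [-0.001, 0.003, -1.0]]
ft_force: [0.2, -0.3, -0.4]
finger_gap: 0.32
9.1167 [ 0.58207138 -0.02598237  0.1406634 ] -7.6157506333524365 [-0.51789736  0.6141287  -0.36169083] 0.2034292350130794
[-0.00,-1.79,0.02,-0.01,0.00,-0.00,0],
[-0.00,-1.79,0.02,-0.01,0.00,-0.00,0],
[-0.00,-1.79,0.02,-0.01,0.00,-0.00,0],
[-0.00,-1.79,0.02,-0.01,0.00,-0.00,0],
```

View pics/c11.png

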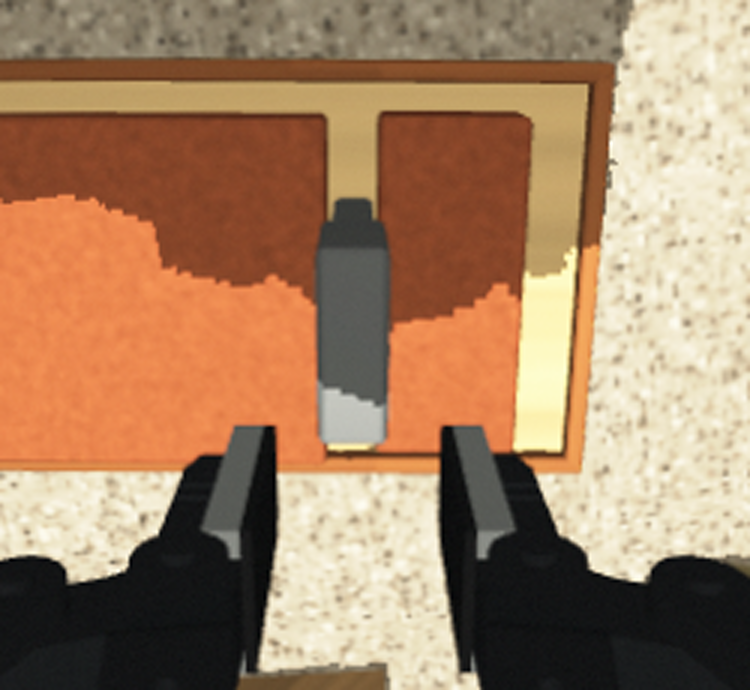

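View pics/c12.png

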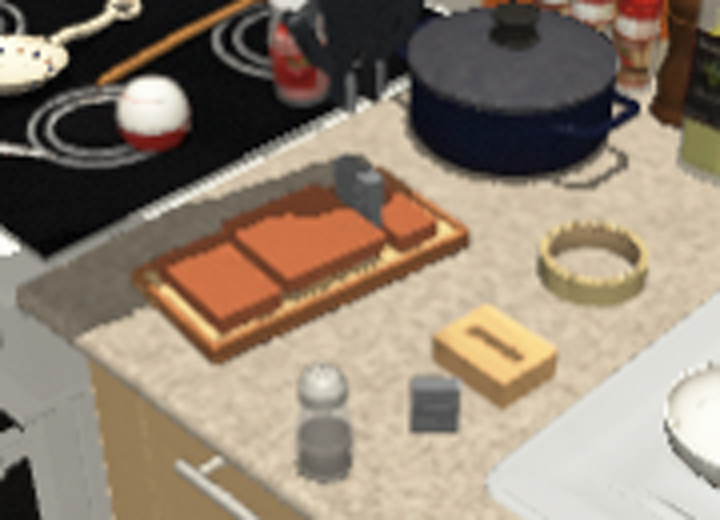

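```bash
python3 -m crank '[[0,-1.79,0,0,0,0,0],[0,-1.79,0,0,0,0,0],[0,-1.79,0,0,0,0,0],[0,-1.79,0,0,0,0,0],[0,0,2,0,0,0,0],[0,0,2,0,0,0,0],[0,0,2,0,0,0,0],[0,0,1.5,0,0,0,0]]';  python3 -m crank '[[0,0,0.7,0,0,0,0],[0,0,0.3,0,0,0,0],[0,0,0,0,0,0,0],[0,0,0,0,0,0,0]]'
python3 - <<'E'
from h import *
grab('wrist','wrist11');grab('scene','scene11');s=r.observe(); print(s['time'],s['eef_pos'],yang(s),s['ft_force'],s['finger_gap'])
crop('scene11',220,130,400,260,4,'c13')
d=load('wrist10')
P=np.array([px(d,x/3+200-.33,y/3+100-.33,.081) for x,y in [(318,249),(389,249),(386,443),(320,443)]]);print(P.round(4),np.linalg.norm(P[0]-P[3]),np.linalg.norm(P[1]-P[0]),P.mean(0))
E
```

```text
time: 9.78
eef_pos: [0.5098, -0.0161, 0.0632]
orientation: [[0.133, 0.991, -0.003], [0.991, -0.133, 0.001], [0.0, -0.003, -1.0]]
ft_force: [-0.8, -0.1, -0.4]
finger_gap: 0.001
time: 10.12
eef_pos: [0.5116, -0.0166, 0.0566]
orientation: [[0.133, 0.991, 0.0], [0.991, -0.133, -0.0], [-0.0, 0.0, -1.0]]
ft_force: [-0.1, -1.0, 0.9]
finger_gap: 0.003
10.2167 [ 0.51204768 -0.01673089  0.05711257] -7.613748894626615 [-0.59027649 -0.05232945 -0.38807698] -0.0018305400711867374
[[ 5.771e-01 -2.000e-04  8.100e-02]
 [ 5.932e-01 -2.300e-03  8.100e-02]
 [ 5.865e-01 -5.040e-02  8.100e-02]
 [ 5.706e-01 -4.820e-02  8.100e-02]] 0.048496834227576106 0.0162318876712442 [ 0.58184751 -0.02526509  0.081     ]
```

View pics/wrist11.png

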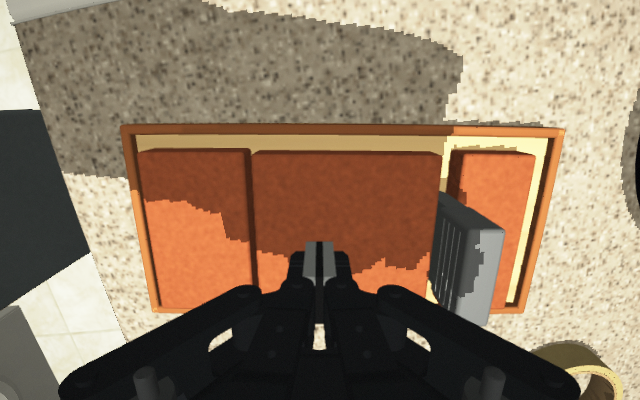

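View pics/c13.png

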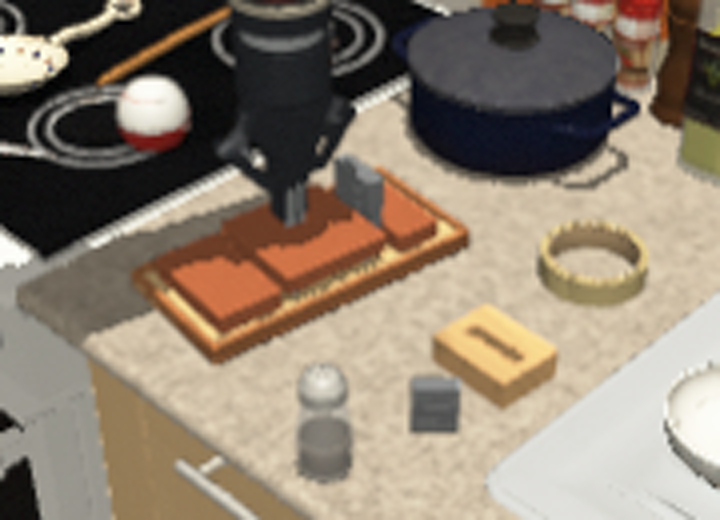

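```bash
python3 -m crank '[[0,-0.8,0,0,0,0,0],[0,0,0.5,0,0,0,0],[0,0,0.5,0,0,0,0],[0,0,0.2,0,0,0,0],[0,0,0,0,0,0,0],[0,0,0,0,0,0,0]]';  python3 -m crank '[[0,0,0.2,0,0,0,0],[0,0,0,0,0,0,0],[0,0,0.2,0,0,0,0],[0,0,0,0,0,0,0],[0,0,0,0,0,0,0]]'
```

```text
time: 10.72
eef_pos: [0.5034, -0.0155, 0.0438]
orientation: [[0.132, 0.991, -0.0], [0.991, -0.132, 0.0], [-0.0, -0.0, -1.0]]
ft_force: [-0.3, 0.0, 0.2]
finger_gap: 0.001
time: 11.13
eef_pos: [0.5038, -0.0156, 0.0405]
orientation: [[0.132, 0.991, 0.001], [0.991, -0.132, -0.0], [-0.0, 0.001, -1.0]]
ft_force: [-0.1, 0.1, 5.3]
finger_gap: -0.002
```

```bash
python3 -m crank '[[0,0,0.15,0,0,0,0],[0,0,0.15,0,0,0,0],[0,0,0,0,0,0,0],[0,0,0,0,0,0,0]]';  python3 -m crank '[[0,0,0.15,0,0,0,0],[0,0,0,0,0,0,0],[0,0,0,0,0,0,0]]';  python3 -m crank '[[0,0,0.1,0,0,0,0],[0,0,0,0,0,0,0],[0,0,0,0,0,0,0]]'
```

```text
time: 11.47
eef_pos: [0.5038, -0.0156, 0.0377]
orientation: [[0.132, 0.991, 0.001], [0.991, -0.132, -0.0], [-0.0, 0.001, -1.0]]
ft_force: [-0.8, 1.5, 6.8]
finger_gap: 0.001
time: 11.72
eef_pos: [0.5039, -0.0156, 0.0363]
orientation: [[0.132, 0.991, 0.001], [0.991, -0.132, -0.0], [-0.0, 0.001, -1.0]]
ft_force: [-1.2, 0.7, 7.8]
finger_gap: -0.003
time: 11.97
eef_pos: [0.5039, -0.0156, 0.0354]
orientation: [[0.132, 0.991, 0.001], [0.991, -0.132, -0.0], [-0.0, 0.001, -1.0]]
ft_force: [-1.3, 0.6, 8.8]
finger_gap: -0.001
```

```bash
python3 -m crank '[[0,0,0.05,0,0,0,0],[0,0,0,0,0,0,0],[0,0,0,0,0,0,0]]';  python3 -m crank '[[0,0,0.05,0,0,0,0],[0,0,0,0,0,0,0],[0,0,0,0,0,0,0]]'
```

```text
time: 12.22
eef_pos: [0.5039, -0.0156, 0.035]
orientation: [[0.132, 0.991, 0.001], [0.991, -0.132, -0.0], [-0.0, 0.001, -1.0]]
ft_force: [-3.5, 1.2, 9.5]
finger_gap: 0.0
time: 12.47
eef_pos: [0.5039, -0.0156, 0.035]
orientation: [[0.132, 0.991, 0.001], [0.991, -0.132, -0.001], [-0.0, 0.001, -1.0]]
ft_force: [-4.0, 1.3, 14.8]
finger_gap: 0.0
```

```bash
python3 -m crank '[[0,0,0,0,0,0,0],[0,0,0,0,0,0,0],[0,0,0,0,0,0,0]]'; python3 - <<'E'
from h import *
grab('wrist','wrist12');grab('scene','scene12');s=r.observe(); print(s['time'],s['eef_pos'],s['ft_force'])
crop('scene12',240,150,360,250,6,'c14')
E
```

```text
time: 12.72
eef_pos: [0.5039, -0.0156, 0.035]
orientation: [[0.132, 0.991, 0.001], [0.991, -0.132, -0.001], [-0.0, 0.001, -1.0]]
ft_force: [-4.7, 2.0, 15.0]
finger_gap: 0.002
12.8167 [ 0.50389837 -0.01561515  0.03499194] [-4.77972112  1.29365804 14.83013197]
```

View pics/wrist12.png

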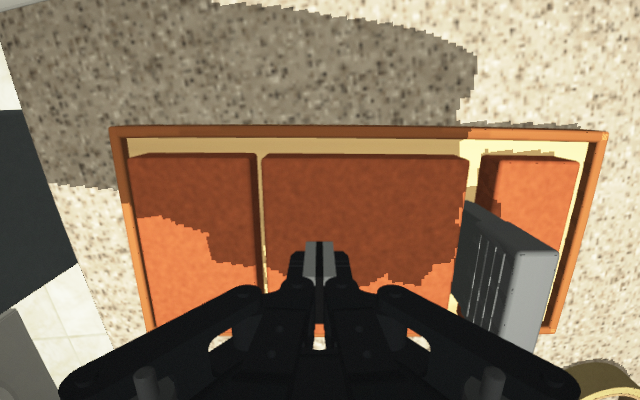

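View pics/c14.png

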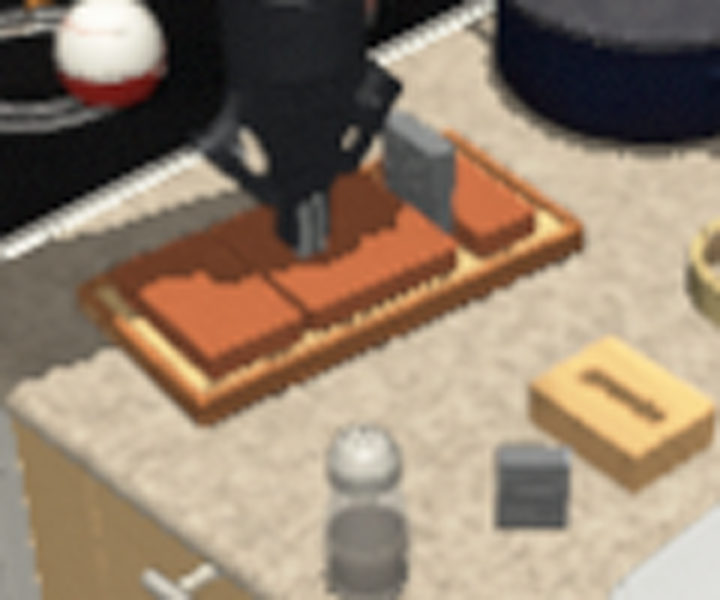

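```bash
python3 - <<'E'
from h import *
d=load('wrist12')
for q in [(517,251),(557,252)]: print(px(d,*q,.081))
print(proj(d,[[.5771,-.0002,.081],[.5932,-.0023,.081]]))
E
```

```text
[0.57604028 0.0007205  0.081     ]
[ 0.59111315 -0.00189898  0.081     ]
[[519.72208214 252.93608052]
 [562.40320524 252.22288644]]
```

```bash
python3 - <<'E'
from h import *
print(r.finish_job()); 
E
```

```text
the job is handed in; nothing more can be done
None
```

I put the grey spacer foot down into the 14 mm joint, let go of it, and pressed the middle tile down to its stop. I handed the job in at 12.8 s, still holding the tile down; no verdict was reported.

- **Spacer:** I felt the foot meet the bed at about 5 N before letting go. The last pictures show it upright with the blade between the tiles. Its top corners were within about 2 mm of where they were before pressing, roughly the accuracy of the cameras.
- **Middle tile:** the fingertips stopped at z = 35.0 mm, which is flush. The force rose from 9.5 N to 15 N with no more movement, so the tile is at its stop. I pressed about 23 mm off its centre, away from the spacer, to keep the gripper clear of it.
- **Sideways force:** there was about 5 N sideways at the end. I put it down to friction at the fingertips. The pictures show the gripper clear of the spacer.
- **Other things:** the salt shaker, the small look-alike block and the rest near the stand looked undisturbed in the last scene picture. I did not measure their positions.

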